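Lay out the starch table: spoon beside the bowl, jar between bowl and iron

ROBOT

A 6-joint arm with a two-finger parallel gripper is mounted at the origin on the work surface. World frame = base frame: x ahead of the robot, y to its left, z up, the work surface at z = 0. Lengths are in m, angles in degrees, forces in N, time in s.
With the tool pointing down it reaches from about 0.25 to 0.8 m from the base axis. Payload 8.5 kg.
Tool frame: the origin (TCP) lies midway between the tips of the shut fingers; the grasp point (between the pads) lies 19 mm behind it (env.tcp_to_grasp is the distance from the TCP to the grasp point, in m); z points along the fingers, y is the line along which they close (so a half turn about z gives the same grasp; the last joint's range is limited). The gripper opens to 85 mm and grips with 20 to 120 N. Pads are 22 mm wide; open, the fingers measure 114 mm over their backs; the gripper's body (76 mm by 85 mm) begins 54 mm behind the grasp point. The pads swing forward as they close: fully open they stand 13 mm farther back than shut.
Start: joints at [-74.886, 13.648, -0.773, 75.585, 0, 90], TCP at [0.137, -0.507, 0.231] pointing down, gripper open.
Joint ranges: [-152.45, 152.45], [-59.26, 108.67], [-65.41, 83.53], [-104.44, 129.93], [-82.83, 76.93], [-180, 180]. Speed limits (degrees/s): [127.2, 127.2, 159.86, 180, 180, 180].

INTERFACE

Orientations are given as a 3x3 rotation matrix whose columns are the frame's x, y, z axes.
In Python, from rig import env, eyes gives the robot as it stands.
- The arm moves only by the tool step_arm, never from a script. Its argument "moves" is a list of rows, each a list of 7 numbers: the finger opening in m, from 0 to 0.0854, then the shift along the tool's x, y, z in m, then the turn, a rotation vector about the tool's x, y, z in degrees. In form: [[claw, tx, ty, tz, ax, ay, az], ...]. A call has 1 to 12 rows; each row shifts and turns the commanded pose from where the row before left it, along the tool's axes as they then stand; what a row does not reach is not made up. A row lasts 1/8 s, in which the tool goes at most 62.5 mm and 10.7 degrees, less where a joint would pass 70% of its speed; a pose out of reach is approached as far as the arm can. A call with a gripper value outside its range is refused whole. The fingers move at their own pace and stop on an object; the grip force is fixed at half the most. Time passes only in rows, so rows that do not move let the fingers close. It gives the time, the measured TCP pose, the force, the opening and the grip force at its end, in the units of the state.
- env.get_obs(): the state, without advancing time (a new reading comes with each control period).
- eyes.read_camera(name): name is "side" or "top" or "wrist"; returns the picture (420x560x3 uint8, red, green, blue); there is no depth.
- eyes.camera_params(name): a dict with "fx", "fy", "cx", "cy" (pixels), "R" (3x3) and "t" (3): a world point X has camera coordinates R X + t; the wrist camera has in their place "T_tool_cam" (4x4, takes a point from camera to tool coordinates, whose origin is the TCP and whose axes are the flange's). Camera axes: x right, y down, z forward; pixel columns grow to the right and rows downward; lengths in m; the calibration is good to about 2 mm. A picture is of the moment at which its call begins: read the wrist's pose just before it. camera_params takes no time and is no camera call.
- env.finish_job(): hands the job in; it is judged then, once.
The state is a dict: "time": time; "qpos": joint angles; "qvel": joint speeds; "joint_efforts": joint torques, N m; "eef_pos": TCP position; "tcp_rot": TCP orientation; "force": force on the tool from outside, world axes, zero at the start; "ft_torque": the same for the moment, N m; "gripper_width": opening from 0.0 (shut) to 1.0 (fully open); "grip_force": force on a finger pad.
Only numpy, scipy, OpenCV 4.12 (cv2) and the standard library are available. Lean on these libraries where they do the work, as an engineer would, in place of code of your own. Each camera call takes 0.05 s, during which the arm holds its last target. There are 200 camera calls.

TASK

Set the table out for starching. First clear the wooden spoon out of the gap between the glass bowl and the steam iron: lay it flat on the table along the bowl's other side (the side away from the iron), about 60 mm clear of the rim, square to the line from the bowl to the iron's round mat, with its middle level with the bowl and its handle end towards the robot. Then stand the lidded starch jar upright in the cleared gap, exactly midway between the bowl and the iron's mat and in line with both, and leave everything else where it is.

Things in the scene. Friction and masses are not known exactly. Their poses are not given: they have to be found in the camera images.
- bowl: empty glass bowl, 140 mm across the rim, 65 mm high, loose; origin: centre of its underside, on the table. Stays where it is.
- mat: flat round cork mat under the iron, 140 mm across, 6 mm thick, fixed; origin: centre of its underside. Its centre is 385 to 405 mm from the bowl's centre, on either side of the bowl. Its x axis is level, at right angles to the line from the bowl to the mat (in either layout), and points roughly away from the robot.
- iron: compact white steam iron standing on its heel on the cork mat, nose up: 90 by 100 mm foot, 240 mm tall, loose; origin: centre of its heel, on top of the mat at the mat's centre. Stays where it is.
- spoon: wooden spoon, 200 mm long, lying flat: straight handle 12 mm wide and 12 mm high from x = -100 mm (handle end) to +55 mm, then a round dished head 50 mm across and 14 mm high centred at x = +75 mm. Origin: underside at mid length, on the handle's centre line, near the centre of mass; x points from the handle end to the head. It starts in the gap between bowl and iron.
- spoon_tip (a point): the far end of the spoon's head, 100 mm from its origin along its x, 6 mm above its underside
- jar: upright white ceramic starch jar with a paper band and a steel lid: body 62 mm in diameter up to about 80 mm, narrowing to the lid, 55 mm in diameter, at 94 to 110 mm; about 0.35 kg. Origin: centre of its underside; z up.
- bottle: bystander: taller white plastic bottle, 64 mm in diameter, 190 mm high; origin: centre of its underside
- peg0: bystander: clothes peg lying flat, 75 mm long, 14 mm high; origin: middle of its underside
- peg1: bystander: a second such clothes peg

How it is judged:
By the outcome, as a careful person would: the job done as asked, in the order asked, and still so for the second after the job is handed in, with the robot touching nothing.
It also fails if it takes over 69 s, if anything falls off the work surface, if the arm or the gripper's body presses on something with over 40 N, if the wrist force passes 120 N, or if a joint passes its speed limit or range.

## Working session

There is one attempt and no reset: what is moved stays moved. The work goes in short steps, Python scripts to look and compute and a tool call to move; the robot and the scene stay as the last step left them, time stands still between calls to the robot, and variables do not carry over. Pictures are saved under pics/ and viewed, at most 10 in all, crops included, and the job is handed in when it is done.

Besides the shell and the picture viewer there is one more tool, called in YAML: its name, and indented under it one key for each argument. step_arm: Moves the arm, as the interface text tells. Its arguments: {"type":"object","properties":{"moves":{"type":"array"}},"required":["moves"]}

```bash
mkdir -p pics; python3 - <<'E'
from rig import env, eyes
import cv2,numpy as np
o=env.get_obs();print(o['time'],o['eef_pos'],o['tcp_rot'])
a=[eyes.read_camera(n) for n in('top','side')]
for n,i in zip(('top','side'),a):cv2.imwrite(f'pics/{n}0.png',i[:,:,::-1])
for n in('top','side','wrist'):print(n,eyes.camera_params(n))
E
```

```text
0.0 [ 0.13678163 -0.50644323  0.23066677] [[ 9.65407207e-01  2.60746568e-01 -3.88583691e-04]
 [ 2.60746857e-01 -9.65406209e-01  1.38824641e-03]
 [-1.31606201e-05 -1.44154507e-03 -9.99998961e-01]]
top {'fx': 467.82895638596244, 'fy': 467.82895638596244, 'cx': 281.57752741736044, 'cy': 214.13268699854075, 'R': array([[ 0.00880099, -0.99905371, -0.04259365],
       [-0.99252276, -0.00354175, -0.1220083 ],
       [ 0.12174199,  0.04334896, -0.99161472]]), 't': array([0.02556919, 0.59766042, 0.7118378 ])}
side {'fx': 518.3821618737461, 'fy': 518.3821618737461, 'cx': 287.05781042790795, 'cy': 206.96235580383748, 'R': array([[ 0.98996869, -0.14026686, -0.01694721],
       [-0.0940066 , -0.5643847 , -0.82014186],
       [ 0.10547397,  0.81350791, -0.57190919]]), 't': array([-0.56417986,  0.10305225,  0.99041143])}
wrist {'fx': 302.65956944527994, 'fy': 302.65956944527994, 'cx': 274.2999304578868, 'cy': 204.20569619747357, 'T_tool_cam': array([[-4.75907984e-04, -9.55903930e-01, -2.93679163e-01,
         7.44605590e-02],
       [ 9.99999886e-01, -4.69404873e-04, -9.26247750e-05,
        -1.25957924e-03],
       [-4.93140441e-05, -2.93679174e-01,  9.55904044e-01,
        -1.42952759e-01],
       [ 0.00000000e+00,  0.00000000e+00,  0.00000000e+00,
         1.00000000e+00]])}
```

View pics/top0.png

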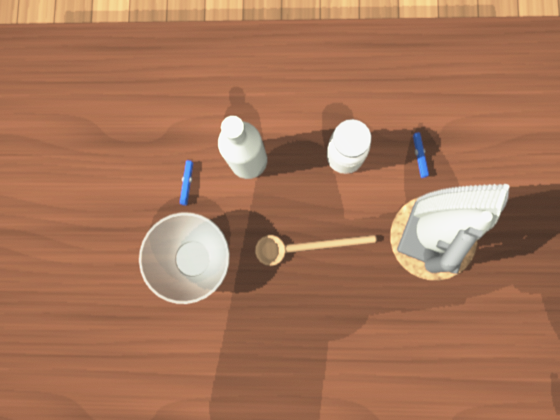

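View pics/side0.png

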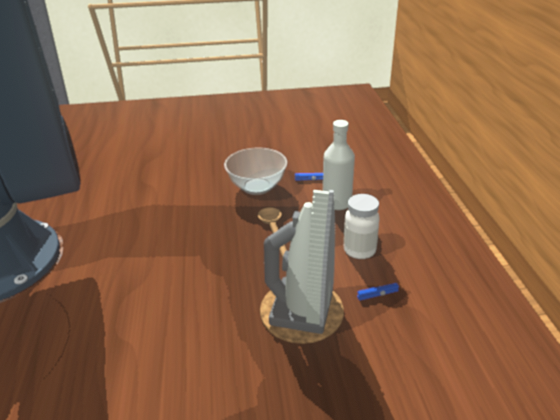

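The top view shows the bowl rim centred near (184,258), the spoon from its head at (270,250) to its handle end at (377,239), the jar at about (348,148) and the mat at about (433,238). The side view agrees. Next I'll fit all of these to the table.

```bash
cat > h.py <<'E'
import cv2,numpy as np
from scipy.optimize import least_squares
from rig import env,eyes
class Cam:
    def __init__(s,n,obs=None):
        p=eyes.camera_params(n); s.K=np.array([[p['fx'],0,p['cx']],[0,p['fy'],p['cy']],[0,0,1]])
        if n=='wrist':
            T=np.eye(4);T[:3,:3]=obs['tcp_rot'];T[:3,3]=obs['eef_pos'];W=np.linalg.inv(T@p['T_tool_cam'])
            s.R,s.t=W[:3,:3],W[:3,3]
        else: s.R,s.t=np.array(p['R']),np.array(p['t'])
    def proj(s,X):
        c=np.atleast_2d(X)@s.R.T+s.t; u=c@s.K.T; return u[:,:2]/u[:,2:]
    def plane(s,uv,z):
        uv=np.atleast_2d(uv).astype(float);d=np.c_[uv,np.ones(len(uv))]@np.linalg.inv(s.K).T@s.R
        C=-s.R.T@s.t; return (C+d*((z-C[2])/d[:,2])[:,None])[:,:2]
def circ(P,r,c0):
    f=lambda c:np.linalg.norm(P-c,axis=1)-r
    q=least_squares(f,c0,loss='soft_l1',f_scale=0.001); return q.x,np.median(abs(f(q.x)))
def edge(cam,img,c0,z,r,w=0.012,n=180):
    """strongest radial gradient near circle r about c0 at height z -> points"""
    g=cv2.GaussianBlur(img.astype(np.float32),(0,0),0.8);out=[]
    rr=np.arange(r-w,r+w,0.0005)
    for a in np.linspace(0,2*np.pi,n,endpoint=False):
        d=np.array([np.cos(a),np.sin(a)]);P=np.asarray(c0)+rr[:,None]*d
        uv=cam.proj(np.c_[P,np.full(len(P),z)]).astype(np.float32)
        v=cv2.remap(g,uv[None,:,0],uv[None,:,1],cv2.INTER_LINEAR)[0]
        k=np.linalg.norm(v[4:]-v[:-4],axis=1);i=k.argmax()
        if k[i]>15: out.append(P[i+2])
    return np.array(out)
def fit(cam,img,px,z,r,w=0.012):
    c=cam.plane(px,z)[0]
    for ww in (w,w/2,w/3):
        c,e=circ(edge(cam,img,c,z,r,ww),r,c)
    return c,e
E
python3 - <<'E'
from h import *
img=cv2.imread('pics/top0.png');cam=Cam('top');S=Cam('side');si=cv2.imread('pics/side0.png')
for n,px,z,r in [('bowl',(184,258),.065,.07),('mat',(433,238),.006,.07),('jarlid',(352,137),.11,.0275)]:
    print(n,*fit(cam,img,px,z,r))
for n,px,z,r in [('bowl',(256,167),.065,.07),('mat',(302,311),.006,.07),('jarlid',(363,206),.11,.0275)]:
    print('side',n,*fit(S,si,px,z,r))
hsv=cv2.cvtColor(img,cv2.COLOR_BGR2HSV)
for p in [(330,243),(270,250),(300,246),(330,260),(300,270)]: print(p,hsv[p[1],p[0]])
for n,px in [('bowlbase',(192,259)),('spoonhead',(270,250)),('end',(377,239)),('peg0',(186,182)),('peg1',(421,155)),('jarbot',(346,160)),('bottle cap',(233,127))]: print(n,cam.plane(px,.01 if n!='bottle cap' else .19))
v=cv2.resize(img[190:300,230:400],None,fx=4,fy=4,interpolation=cv2.INTER_CUBIC);cv2.imwrite('pics/sp.png',v)
E
```

```text
bowl [0.52668159 0.17871954] 1.4920477687759004e-05
mat [ 0.56495402 -0.21756042] 0.00039789157994235547
jarlid [ 0.70211722 -0.07529193] 0.00041219832764798417
side bowl [0.52445675 0.17213044] 0.0009519221802869321
side mat [ 0.56261682 -0.22306512] 0.0006789335660056933
side jarlid [ 0.69977383 -0.07734889] 0.0003972370941610938
(330, 243) [ 21  84 243]
(270, 250) [ 16 100 164]
(300, 246) [ 20  89 241]
(330, 260) [ 10 131 158]
(300, 270) [ 11 131 150]
bowlbase [[0.52554483 0.17806621]]
spoonhead [[0.5412844  0.04900751]]
end [[ 0.56043041 -0.12601587]]
peg0 [[0.65491623 0.19248571]]
peg1 [[ 0.70079651 -0.20089662]]
jarbot [[ 0.69247967 -0.07664458]]
bottle cap [[0.69326543 0.0871674 ]]
```

View pics/sp.png

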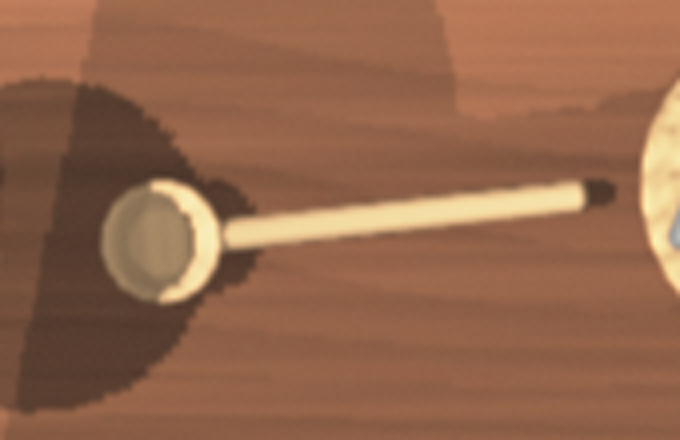

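The fits put the bowl near (0.526, 0.178), the mat near (0.564, −0.219) and the spoon heading about 96°. I'll move to a viewpoint above the gap, with the tool turned so that joint 6 still has range for the later 90° turn.

step_arm:
  moves:
    - [0.085,0,0,-0.05,0,0,0]
    - [0.085,0,0,-0.05,0,0,0]
    - [0.085,0.03,-0.033,0,0,0,0]
    - [0.085,0.03,-0.033,0,0,0,0]
    - [0.085,0.03,-0.033,0,0,0,0]
    - [0.085,0.03,-0.033,0,0,0,0]
    - [0.085,0.03,-0.033,0,0,0,0]
    - [0.085,0.03,-0.033,0,0,0,0]
    - [0.085,0.03,-0.033,0,0,0,0]
    - [0.085,0.03,-0.033,0,0,0,0]
    - [0.085,0.03,-0.033,0,0,0,0]
    - [0.085,0,0,0,0,0,0]

```text
time: 1.6
eef_pos: [0.3208, -0.1475, 0.3312]
tcp_rot: [[0.964, 0.265, -0.0], [0.265, -0.964, 0.001], [0.0, -0.001, -1.0]]
force: [0.4, 0.3, -0.1]
gripper_width: 0.995
grip_force: 0.0
```

step_arm:
  moves:
    - [0.04,0.04,-0.001,0,0,0,0]
    - [0.04,0.04,-0.001,0,0,0,0]
    - [0.04,0.04,-0.001,0,0,0,0]
    - [0.04,0.04,-0.001,0,0,0,0]
    - [0.04,0.04,-0.001,0,0,0,0]
    - [0.04,0.035,-0.001,0,0,0,0]
    - [0.04,0,0,0,0,0,-10]
    - [0.04,0,0,0,0,0,-10]
    - [0.04,0,0,0,0,0,-10]
    - [0.04,0,0,0,0,0,-10]
    - [0.04,0,0,0,0,0,-10]
    - [0.04,0,0,0,0,0,-10]

```text
time: 3.1
eef_pos: [0.5452, -0.0839, 0.3309]
tcp_rot: [[0.252, 0.968, -0.001], [0.968, -0.252, -0.0], [-0.0, -0.001, -1.0]]
force: [0.8, 0.7, 0.4]
gripper_width: 0.464
grip_force: 0.0
```

step_arm:
  moves:
    - [0.04,0,0,0,0,0,-10]
    - [0.04,0,0,0,0,0,-10]
    - [0.04,0,0,0,0,0,-10]
    - [0.04,0,0,0,0,0,-10]
    - [0.04,0,0,0,0,0,-10]
    - [0.04,0,0,0,0,0,-10]
    - [0.04,0,0,0,0,0,-10]
    - [0.04,0,0,0,0,0,-10]
    - [0.04,0,0,0,0,0,-10]
    - [0.04,0,0,0,0,0,-10]
    - [0.04,0,0,0,0,0,-10]
    - [0.04,0,0,0,0,0,-10]

```text
time: 4.6
eef_pos: [0.5452, -0.0838, 0.3309]
tcp_rot: [[-0.964, -0.265, -0.001], [-0.265, 0.964, -0.0], [0.001, 0.0, -1.0]]
force: [-1.4, -0.0, -0.2]
gripper_width: 0.464
grip_force: 0.0
```

step_arm:
  moves:
    - [0.04,0,0,0,0,0,-10]
    - [0.04,0,0,0,0,0,-10]
    - [0.04,0,0,0,0,0,-10]
    - [0.04,0,0,0,0,0,-10]
    - [0.04,0,0,0,0,0,-10]
    - [0.04,0,0,0,0,0,-10]
    - [0.04,0,0,0,0,0,-10]
    - [0.04,0,0,0,0,0,-10]
    - [0.04,0,0,0,0,0,0]
    - [0.04,0,0,0,0,0,0]

```text
time: 5.85
eef_pos: [0.5453, -0.0832, 0.3311]
tcp_rot: [[0.085, -0.996, -0.0], [-0.996, -0.085, 0.0], [-0.0, 0.0, -1.0]]
force: [-0.3, -0.2, -0.4]
gripper_width: 0.47
grip_force: 0.0
```

```bash
python3 - <<'E'
from h import *
o=env.get_obs();print(o['time'],o['eef_pos'],o['tcp_rot'],o['qpos'])
i=eyes.read_camera('wrist');cv2.imwrite('pics/w1.png',i[:,:,::-1])
c=Cam('wrist',o);print(c.proj([[.5257,.1754,.065],[.564,-.22,.006],[.55,-.04,.006],[.7,-.076,.11]]))
E
```

```text
5.85 [ 0.54530364 -0.08322121  0.3311148 ] [[ 8.46921052e-02 -9.96407082e-01 -4.16926281e-04]
 [-9.96407164e-01 -8.46921402e-02  6.70317076e-05]
 [-1.02101247e-04  4.09751277e-04 -9.99999911e-01]] [-8.67731616e+00  1.58174839e+01  1.66695090e+01  9.08762192e+01
  1.92685761e-04 -1.03535637e+02]
[[272.35350341 327.21769359]
 [268.59159754  64.05129616]
 [268.45788378 187.93117765]
 [146.23948747 169.81502568]]
```

View pics/w1.png

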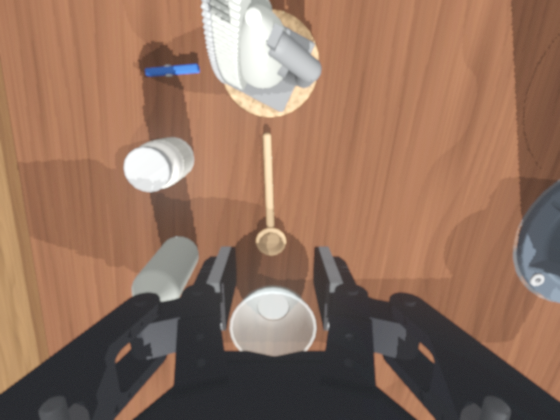

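The wrist view shows the spoon from (267,134) to (271,255), the mat at (270,64), the bowl rim at about (273,330) and the jar lid at about (150,168). I'll fit these and compare them with the other cameras.

```bash
cat >> h.py <<'E'
def bowlfit(cam,img,c0):   # only points outside the gripper: rely on robust loss
    c=np.array(c0,float)
    for w in (.012,.006,.004): c,e=circ(edge(cam,img,c,.065,.07,w),.07,c)
    return c,e
def spoon(cam,img,o0,h0):
    """fit spoon origin+heading: maximise edge contrast of the handle sides, then head circle and axis ends"""
    g=cv2.GaussianBlur(img.astype(np.float32),(0,0),0.7)
    d=np.array([np.cos(h0),np.sin(h0)]);n=np.array([-d[1],d[0]]);o0=np.asarray(o0)
    smp=lambda P,z:cv2.remap(g,*[a[None].astype(np.float32) for a in cam.proj(np.c_[P,np.full(len(P),z)]).T],cv2.INTER_LINEAR)[0]
    s=np.arange(-.02,.02,.0005);mid=[]
    for x in np.arange(-.08,.045,.004):
        v=smp(o0+x*d+s[:,None]*n,.012)[:,:2].sum(1);w=np.clip(v-np.median(v)-40,0,None)
        if w.sum()>0: mid.append(o0+x*d+n*(w@s/w.sum()))
    mid=np.array(mid);vx,vy,_,_=cv2.fitLine(mid.astype(np.float32),cv2.DIST_HUBER,0,.01,.01).ravel()
    m=np.median(mid,axis=0);d2=np.array([vx,vy]);d2*=np.sign(d2@d)
    t=np.arange(-.13,-.07,.0005);P=m+((o0-m)@d2+t)[:,None]*d2
    v=smp(P,.012)[:,:2].sum(1);e=P[np.argmax(v[4:]-v[:-4])+2]
    hc,he=circ(edge(cam,img,m+d2*(.075+(o0-m)@d2),.012,.025,.008),.025,m+d2*(.075+(o0-m)@d2))
    return dict(heading=np.degrees(np.arctan2(vy*np.sign(d2@d)*np.sign(vy)*np.sign(d2[1]) if 0 else d2[1],d2[0])),org_end=e+.1*d2,org_head=hc-.075*d2,off=he,line_pt=m+d2*((o0-m)@d2))
E
python3 - <<'E'
from h import *
o=env.get_obs();W=Cam('wrist',o);w=cv2.imread('pics/w1.png');T=Cam('top');t=cv2.imread('pics/top0.png')
np.set_printoptions(precision=4,suppress=True)
print(bowlfit(W,w,(.526,.176)),fit(W,w,(270,64),.006,.07),fit(W,w,(150,168),.11,.0275))
print(W.plane((273,307),.003),W.plane((190,165),.01))
S=Cam('side');s=cv2.imread('pics/side0.png')
for c,i in((W,w),(T,t)):print(spoon(c,i,(.55,-.025),np.radians(96.3)))
E
```

```text
(array([0.5253, 0.1752]), np.float64(0.0012239969079408386)) (array([ 0.5631, -0.2184]), np.float64(0.00041283984423437503)) (array([ 0.6998, -0.0754]), np.float64(0.00036337033294266824))
[[0.5242 0.1821]] [[ 0.6735 -0.0669]]
{'heading': np.float32(96.520164), 'org_end': array([ 0.5475, -0.0253]), 'org_head': array([ 0.5477, -0.025 ]), 'off': np.float64(0.00029638290508351983), 'line_pt': array([ 0.5475, -0.0253])}
{'heading': np.float32(96.60947), 'org_end': array([ 0.5498, -0.024 ]), 'org_head': array([ 0.55  , -0.0251]), 'off': np.float64(0.0004039253567313175), 'line_pt': array([ 0.5499, -0.025 ])}
```

step_arm:
  moves:
    - [0.04,-0.0285,-0.004,0,0,0,0]
    - [0.04,-0.0285,-0.004,0,0,0,0]
    - [0.04,0,0,0.04,0,0,-1.6]
    - [0.04,0,0,0.05,0,0,0]
    - [0.04,0,0,0.05,0,0,0]
    - [0.04,0,0,0.05,0,0,0]
    - [0.04,0,0,0.05,0,0,0]
    - [0.04,0,0,0.03,0,0,0]
    - [0.04,0,0,0,0,0,0]
    - [0.04,0,0,0,0,0,0]

```text
time: 7.15
eef_pos: [0.5491, -0.0252, 0.0625]
tcp_rot: [[0.116, -0.993, 0.001], [-0.993, -0.116, 0.0], [0.0, -0.001, -1.0]]
force: [0.8, -0.3, -0.2]
gripper_width: 0.467
grip_force: 0.0
```

```bash
python3 - <<'E'
from h import *
o=env.get_obs();print(o['time'],o['eef_pos'],o['tcp_rot'])
i=eyes.read_camera('wrist');cv2.imwrite('pics/w2.png',i[:,:,::-1])
E
```

```text
7.15 [ 0.54911407 -0.02519844  0.06253399] [[ 1.15957554e-01 -9.93253157e-01  1.41862927e-03]
 [-9.93254162e-01 -1.15957611e-01  4.23461538e-05]
 [ 1.22440411e-04 -1.41396978e-03 -9.99998993e-01]]
```

View pics/w2.png

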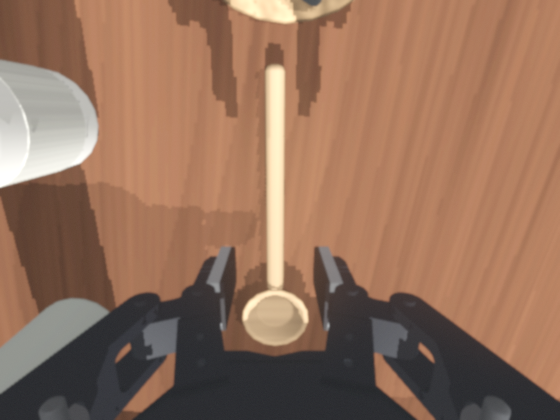

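The fingers straddle the handle symmetrically: handle at column 276, pads at 228 and 322. I'll descend and grip.

```bash
python3 - <<'E'
from h import *
o=env.get_obs();print(spoon(Cam('wrist',o),cv2.imread('pics/w2.png'),(.5485,-.025),np.radians(96.5)))
E
```

```text
{'heading': np.float32(96.62424), 'org_end': array([ 0.5483575 , -0.02501655]), 'org_head': array([ 0.54839094, -0.02409804]), 'off': np.float64(0.00020539335738191562), 'line_pt': array([ 0.5483575 , -0.02501655])}
```

step_arm:
  moves:
    - [0.04,0,0,0.03,0,0,0]
    - [0.04,0,0,0.02,0,0,0]
    - [0.04,0,0,0.008,0,0,0]
    - [0.04,0,0,0,0,0,0]
    - [0.004,0,0,0,0,0,0]
    - [0.004,0,0,0,0,0,0]
    - [0.004,0,0,0,0,0,0]
    - [0.004,0,0,0,0,0,0]
    - [0.004,0,0,0,0,0,0]
    - [0.004,0,0,0,0,0,0]

```text
time: 8.45
eef_pos: [0.5491, -0.0251, 0.0045]
tcp_rot: [[0.117, -0.993, 0.002], [-0.993, -0.117, 0.0], [0.0, -0.002, -1.0]]
force: [-0.2, -1.3, 4.9]
gripper_width: 0.118
grip_force: 58.9
```

step_arm:
  moves:
    - [0.004,0,0,-0.02,0,0,0]
    - [0.004,0,0,-0.05,0,0,0]
    - [0.004,0,0,-0.06,0,0,0]
    - [0.004,-0.034,-0.0003,0,0,0,0]
    - [0.004,-0.034,-0.0003,0,0,0,0]
    - [0.004,-0.034,-0.0003,0,0,0,0]
    - [0.004,-0.034,-0.0003,0,0,0,0]
    - [0.004,-0.034,-0.0003,0,0,0,0]
    - [0.004,-0.034,-0.0003,0,0,0,0]
    - [0.004,-0.034,-0.0003,0,0,0,0]
    - [0.004,-0.034,-0.0003,0,0,0,0]

```text
time: 9.82
eef_pos: [0.5188, 0.2465, 0.1339]
tcp_rot: [[0.117, -0.993, 0.001], [-0.993, -0.117, 0.0], [-0.0, -0.001, -1.0]]
force: [-0.3, 0.3, -2.1]
gripper_width: 0.117
grip_force: 58.9
```

step_arm:
  moves:
    - [0.004,-0.034,-0.0003,0,0,0,0]
    - [0.004,-0.034,-0.0003,0,0,0,0]
    - [0.004,0,0,0,0,0,9.1]
    - [0.004,0,0,0,0,0,9.1]
    - [0.004,0,0,0,0,0,9.1]
    - [0.004,0,0,0,0,0,9.1]
    - [0.004,0,0,0,0,0,9.1]
    - [0.004,0,0,0,0,0,9.1]
    - [0.004,0,0,0,0,0,9.1]
    - [0.004,0,0,0,0,0,9.1]
    - [0.004,0,0,0,0,0,9.1]
    - [0.004,0,0,0,0,0,9.1]

```text
time: 11.32
eef_pos: [0.5116, 0.3129, 0.1339]
tcp_rot: [[-0.996, -0.094, 0.0], [-0.094, 0.996, 0.0], [-0.0, 0.0, -1.0]]
force: [0.9, 0.4, -1.2]
gripper_width: 0.117
grip_force: 58.8
```

step_arm:
  moves:
    - [0.004,0,0,0,0,0,0]
    - [0.004,0,0,0,0,0,0]

```text
time: 11.58
eef_pos: [0.5116, 0.3129, 0.1336]
tcp_rot: [[-0.995, -0.103, 0.0], [-0.103, 0.995, 0.0], [-0.0, 0.0, -1.0]]
force: [-0.2, 1.2, -0.4]
gripper_width: 0.114
grip_force: 58.8
```

```bash
python3 - <<'E'
from h import *
np.set_printoptions(precision=4,suppress=True)
o=env.get_obs();R=o['tcp_rot'];print(o['time'],o['eef_pos'],np.degrees(np.arctan2(R[1,0],R[0,0])),o['qpos'],o['gripper_width'])
d=np.array([.5126,.3122,0])-o['eef_pos'];print(R.T@d)
a=eyes.read_camera('wrist');b=eyes.read_camera('top');c=np.hstack([a,b])[:,:,::-1]
cv2.imwrite('pics/w3.png',a[:,:,::-1]);cv2.imwrite('pics/t3.png',b[:,:,::-1])
cv2.imwrite('pics/c3.png',cv2.resize(c,(800,300),interpolation=cv2.INTER_AREA))
E
```

```text
11.575 [0.5116 0.3129 0.1336] -174.08956905168517 [31.4515 23.5114 -0.8684 65.6005  0.0076 25.5411] 0.11411667861646523
[-0.0009 -0.0009  0.1336]
```

View pics/c3.png

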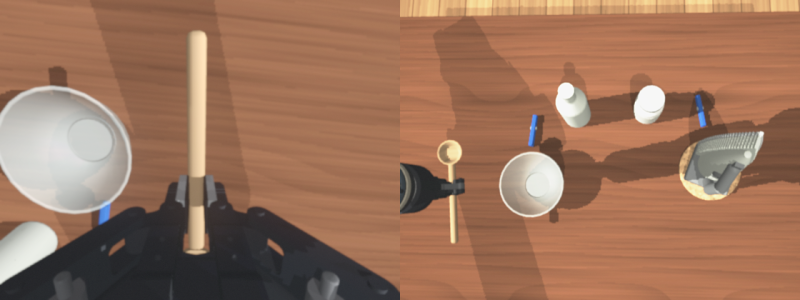

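The spoon is held straight between the pads. I'll check the bowl centre from this viewpoint before lowering it.

```bash
python3 - <<'E'
from h import *
o=env.get_obs();W=Cam('wrist',o);w=cv2.imread('pics/w3.png')
print(fit(W,w,(91,210),.065,.07),fit(Cam('top'),cv2.imread('pics/t3.png'),(184,258),.065,.07))
E
```

```text
(array([0.52481668, 0.17814507]), np.float64(0.0004030812446894766)) (array([0.52669406, 0.17866654]), np.float64(2.156849645057468e-05))
```

step_arm:
  moves:
    - [0.004,-0.001,-0.001,0.04,0,0,0.4]
    - [0.004,0,0,0.05,0,0,0]
    - [0.004,0,0,0.025,0,0,0]
    - [0.004,0,0,0.008,0,0,0]
    - [0.004,0,0,0.005,0,0,0]
    - [0.004,0,0,0,0,0,0]

```text
time: 12.42
eef_pos: [0.5131, 0.3124, 0.0061]
tcp_rot: [[-0.996, -0.093, 0.001], [-0.093, 0.996, 0.001], [-0.001, 0.001, -1.0]]
force: [-0.1, -0.1, -0.6]
gripper_width: 0.115
grip_force: 58.8
```

step_arm:
  moves:
    - [0.004,0,0.001,0.0015,0,0,0]
    - [0.004,0,0,0,0,0,0]
    - [0.012,0,0,0,0,0,0]
    - [0.035,0,0,0,0,0,0]
    - [0.035,0,0,0,0,0,0]
    - [0.035,0,0,0,0,0,0]
    - [0.035,0,0,-0.01,0,0,0]
    - [0.035,0,0,-0.04,0,0,0]
    - [0.035,0,0,-0.06,0,0,0]
    - [0.035,0,0,-0.06,0,0,0]
    - [0.035,0,0,-0.06,0,0,0]
    - [0.035,0,0,0,0,0,0]

```text
time: 13.92
eef_pos: [0.5143, 0.3141, 0.24]
tcp_rot: [[-0.996, -0.093, 0.008], [-0.093, 0.996, 0.005], [-0.008, 0.004, -1.0]]
force: [0.5, -0.0, -0.5]
gripper_width: 0.413
grip_force: 0.0
```

```bash
python3 - <<'E'
from h import *
np.set_printoptions(precision=4,suppress=True)
o=env.get_obs();print(o['time'],o['eef_pos'],o['qpos'],o['force'])
a=eyes.read_camera('wrist')[:,:,::-1].copy();b=eyes.read_camera('top')[:,:,::-1].copy()
cv2.imwrite('pics/w4.png',a);cv2.imwrite('pics/t4.png',b)
W=Cam('wrist',o);T=Cam('top')
for c,i in((W,a),(T,b)):
    print(spoon(c,i,(.5126,.3132),np.radians(5.5)))
    print(fit(c,i,c.proj([.5254,.178,.065])[0],.065,.07))
E
```

```text
13.925 [0.5143 0.3141 0.24  ] [31.409  20.873  10.8463 79.4302  0.007  26.0971] [ 0.53   -0.0351 -0.539 ]
{'heading': np.float32(5.3305025), 'org_end': array([0.5099, 0.3156]), 'org_head': array([0.5104, 0.3144]), 'off': np.float64(0.00015780289814896695), 'line_pt': array([0.5124, 0.3159])}
(array([0.5248, 0.1778]), np.float64(2.4012261253834877e-05))
{'heading': np.float32(5.3353825), 'org_end': array([0.5123, 0.3159]), 'org_head': array([0.512 , 0.3166]), 'off': np.float64(0.00025608119889323176), 'line_pt': array([0.5123, 0.3159])}
(array([0.5267, 0.1787]), np.float64(4.985074315087823e-06))
```

The spoon sits about 61 to 62 mm clear of the rim, square to the line to within 0.2° and within 1.5 mm of level with the bowl. Next is the jar.

step_arm:
  moves:
    - [0.085,0,0,-0.05,0,0,0]
    - [0.085,-0.0055,-0.044,0,0,0,0]
    - [0.085,-0.0055,-0.044,0,0,0,0]
    - [0.085,-0.0055,-0.044,0,0,0,0]
    - [0.085,-0.0055,-0.044,0,0,0,0]
    - [0.085,-0.0055,-0.044,0,0,0,0]
    - [0.085,-0.0055,-0.044,0,0,0,0]
    - [0.085,-0.0055,-0.044,0,0,0,0]
    - [0.085,-0.0055,-0.044,0,0,0,0]
    - [0.085,-0.0055,-0.044,0,0,0,0]
    - [0.085,0,0,0,0,0,0]
    - [0.085,0,0,0,0,0,0]

```text
time: 15.52
eef_pos: [0.5979, -0.0764, 0.2826]
tcp_rot: [[-0.996, -0.092, -0.002], [-0.092, 0.996, 0.001], [0.002, 0.001, -1.0]]
force: [-0.1, 0.9, -0.3]
gripper_width: 0.992
grip_force: 0.0
```

```bash
python3 - <<'E'
from h import *
np.set_printoptions(precision=4,suppress=True)
o=env.get_obs();print(o['time'],o['eef_pos'],o['tcp_rot'],o['qpos'])
a=eyes.read_camera('wrist')[:,:,::-1].copy();cv2.imwrite('pics/w5.png',a)
W=Cam('wrist',o)
for z,p,r in((.11,(.70,-.0757),.0275),(.006,(.5636,-.219),.07),(.065,(.5254,.178),.07)):
    q=W.proj([*p,z])[0];print(q,fit(W,a,q,z,r))
E
```

```text
15.525 [ 0.5979 -0.0764  0.2826] [[-0.9957 -0.0921 -0.0023]
 [-0.0921  0.9957  0.0007]
 [ 0.0023  0.0009 -1.    ]] [ -7.2954  21.1826  17.4868  86.4419   0.0231 -12.5817]
[265.8155 270.5807] (array([ 0.6997, -0.0756]), np.float64(0.00036292157136030324))
[170.7368 133.8833] (array([ 0.5627, -0.2186]), np.float64(0.0005168082025791693))
[496.1238 135.8204] (array([0.5251, 0.1777]), np.float64(0.00011600348167575131))
```

View pics/w5.png

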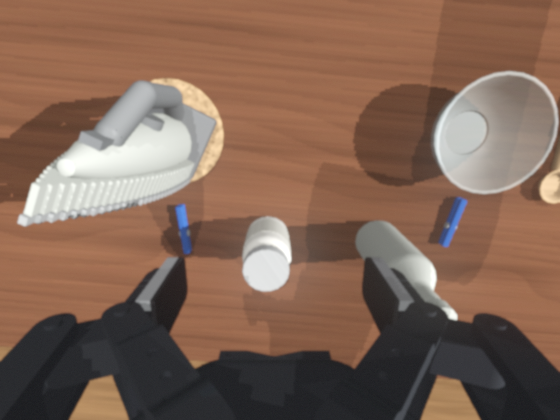

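The jar lid is at (267,267), centred between the open fingers, and the bowl and mat are both in view. All three fits agree, so I'll go down on the jar.

step_arm:
  moves:
    - [0.085,-0.034,-0.003,0,0,0,0]
    - [0.085,-0.034,-0.003,0,0,0,0]
    - [0.085,-0.0335,-0.0026,0,0,0,0]
    - [0.085,0,0,0.05,0,0,0]
    - [0.085,0,0,0.05,0,0,0]
    - [0.085,0,0,0,0,0,0]
    - [0.085,0,0,0,0,0,0]

```text
time: 16.45
eef_pos: [0.701, -0.075, 0.1861]
tcp_rot: [[-0.996, -0.094, 0.002], [-0.094, 0.996, -0.0], [-0.002, -0.0, -1.0]]
force: [0.6, 0.9, 0.2]
gripper_width: 0.996
grip_force: 0.0
```

step_arm:
  moves:
    - [0.085,0.001,-0.0005,0.03,0,0,0]
    - [0.085,0,0,0.04,0,0,0]
    - [0.085,0,0,0.04,0,0,0]
    - [0.085,0,0,0.02,0,0,0]
    - [0.085,0,0,0.008,0,0,0]
    - [0.085,0,0,0,0,0,0]
    - [0.05,0,0,0,0,0,0]
    - [0.05,0,0,0,0,0,0]
    - [0.05,0,0,0,0,0,0]
    - [0.05,0,0,0,0,0,0]
    - [0.05,0,0,0,0,0,0]

```text
time: 17.82
eef_pos: [0.7007, -0.077, 0.0481]
tcp_rot: [[-0.996, -0.092, 0.003], [-0.092, 0.996, -0.001], [-0.003, -0.001, -1.0]]
force: [-0.6, -1.3, 7.2]
gripper_width: 0.706
grip_force: 63.6
```

step_arm:
  moves:
    - [0.05,0,0,-0.01,0,0,0]
    - [0.05,0,0,-0.02,0,0,0]
    - [0.05,0,0,-0.02,0,0,0]
    - [0.05,0.01,0.005,0,0,0,0]
    - [0.05,0.025,0.0116,0,0,0,0]
    - [0.05,0.03,0.014,0,0,0,0]
    - [0.05,0.03,0.014,0,0,0,0]
    - [0.05,0.03,0.014,0,0,0,0]
    - [0.05,0.015,0.007,0,0,0,0]
    - [0.05,0.01,0.005,0,0,0,0]
    - [0.05,0,0,0,0,0,0]
    - [0.05,0,0,0,0,0,0]

```text
time: 19.32
eef_pos: [0.5441, -0.0201, 0.0958]
tcp_rot: [[-0.996, -0.093, 0.001], [-0.093, 0.996, 0.0], [-0.001, -0.0, -1.0]]
force: [0.5, -0.1, -3.9]
gripper_width: 0.701
grip_force: 64.0
```

```bash
python3 - <<'E'
from h import *
np.set_printoptions(precision=4,suppress=True)
o=env.get_obs();print(o['time'],o['eef_pos'],o['tcp_rot'],o['gripper_width'])
a=[eyes.read_camera(n)[:,:,::-1].copy() for n in('top','side')]
v=cv2.hconcat(a);cv2.imwrite('pics/c6.png',cv2.resize(v,(800,300),interpolation=cv2.INTER_AREA))
E
```

```text
19.325 [ 0.5441 -0.0201  0.0958] [[-0.9957 -0.0926  0.0005]
 [-0.0926  0.9957  0.    ]
 [-0.0005 -0.     -1.    ]] 0.7012017680354642
```

View pics/c6.png

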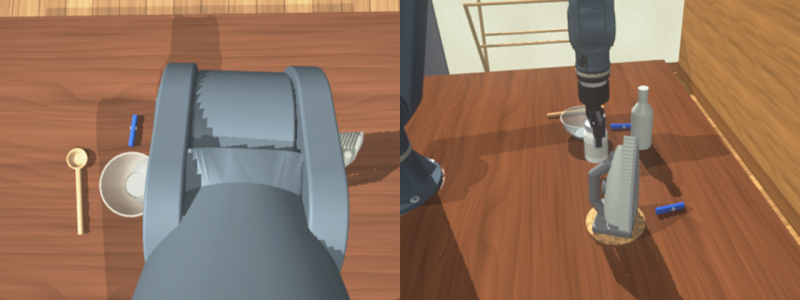

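The jar hangs upright in the gripper over the gap. I'll lower and release it.

step_arm:
  moves:
    - [0.05,-0.0005,0,0.02,0,0,0]
    - [0.05,0,0,0.018,0,0,0]
    - [0.05,0,0,0.006,0,0,0]
    - [0.05,0,0,0.003,0,0,0]
    - [0.05,0,0,0,0,0,0]
    - [0.05,0,0,0,0,0,0]

```text
time: 20.18
eef_pos: [0.5444, -0.02, 0.0494]
tcp_rot: [[-0.996, -0.093, 0.001], [-0.093, 0.996, 0.0], [-0.001, -0.0, -1.0]]
force: [-0.1, -0.0, -4.2]
gripper_width: 0.703
grip_force: 64.0
```

Not touching the table yet (force is still −4.2 N). I'll lower it in 1 mm steps.

step_arm:
  moves:
    - [0.05,0,0,0.001,0,0,0]
    - [0.05,0,0,0,0,0,0]

```text
time: 20.42
eef_pos: [0.5442, -0.02, 0.0481]
tcp_rot: [[-0.996, -0.093, 0.001], [-0.093, 0.996, 0.0], [-0.001, 0.0, -1.0]]
force: [-0.0, -0.9, -2.5]
gripper_width: 0.705
grip_force: 64.2
```

step_arm:
  moves:
    - [0.05,0,0,0.0006,0,0,0]
    - [0.05,0,0,0,0,0,0]
    - [0.065,0,0,0,0,0,0]
    - [0.085,0,0,0,0,0,0]
    - [0.085,0,0,0,0,0,0]
    - [0.085,0,0,0,0,0,0]
    - [0.085,0,0,-0.01,0,0,0]
    - [0.085,0,0,-0.03,0,0,0]
    - [0.085,0,0,-0.06,0,0,0]
    - [0.085,0,0,-0.06,0,0,0]
    - [0.085,0,0,-0.06,0,0,0]
    - [0.085,0,0,-0.03,0,0,0]

```text
time: 21.92
eef_pos: [0.5445, -0.0201, 0.3016]
tcp_rot: [[-0.996, -0.093, 0.005], [-0.093, 0.996, -0.0], [-0.005, -0.001, -1.0]]
force: [0.9, -0.6, -0.9]
gripper_width: 0.993
grip_force: 0.0
```

step_arm:
  moves:
    - [0.085,0.05,0,0,0,0,0]
    - [0.085,0.05,0,0,0,0,0]
    - [0.085,0.02,0,0,0,0,0]
    - [0.085,0.02,0,0,0,0,0]
    - [0.085,0,0,0,0,0,0]
    - [0.085,0,0,0,0,0,0]

```text
time: 22.68
eef_pos: [0.4053, -0.033, 0.2974]
tcp_rot: [[-0.996, -0.093, 0.001], [-0.093, 0.996, 0.0], [-0.001, 0.0, -1.0]]
force: [-0.3, 0.6, -0.2]
gripper_width: 0.994
grip_force: 0.0
```

```bash
python3 - <<'E'
from h import *
np.set_printoptions(precision=4,suppress=True)
o=env.get_obs();print(o['time'],o['eef_pos'])
im={n:eyes.read_camera(n)[:,:,::-1].copy() for n in('wrist','top','side')}
for n,a in im.items():
    c=Cam(n,o);f={}
    for k,z,p,r in(('jar',.11,(.5444,-.02),.0275),('mat',.006,(.5634,-.219),.07),('bowl',.065,(.5254,.178),.07)):
        f[k]=fit(c,a,c.proj([*p,z])[0],z,r)
    B,M,J=f['bowl'][0],f['mat'][0],f['jar'][0];u=(M-B)/np.linalg.norm(M-B);d=J-(B+M)/2
    print(n,f,'along',d@u,'across',d@[-u[1],u[0]])
cv2.imwrite('pics/c7.png',cv2.resize(cv2.hconcat([im['wrist'],im['side']]),(800,300),interpolation=cv2.INTER_AREA))
E
```

```text
22.675 [ 0.4053 -0.033   0.2974]
wrist {'jar': (array([ 0.5435, -0.0183]), np.float64(0.0003067289266106242)), 'mat': (array([ 0.5623, -0.2182]), np.float64(0.0004987939566598321)), 'bowl': (array([0.5243, 0.1772]), np.float64(0.0006690212692382486))} along -0.002137677109748173 across 0.00041142325335696774
top {'jar': (array([ 0.5432, -0.0167]), np.float64(0.0023564992192660252)), 'mat': (array([ 0.5649, -0.218 ]), np.float64(0.0003844963779908589)), 'bowl': (array([0.5267, 0.1787]), np.float64(1.8077852937337102e-05))} along -0.0031498470469327106 across -0.0022721677845342235
side {'jar': (array([ 0.5434, -0.0203]), np.float64(0.0005036429573546004)), 'mat': (array([ 0.5627, -0.2221]), np.float64(0.0006243379319798778)), 'bowl': (array([0.5246, 0.179 ]), np.float64(0.0007830115308791741))} along -0.0012971712194691 across -0.00015200127335084418
```

View pics/c7.png

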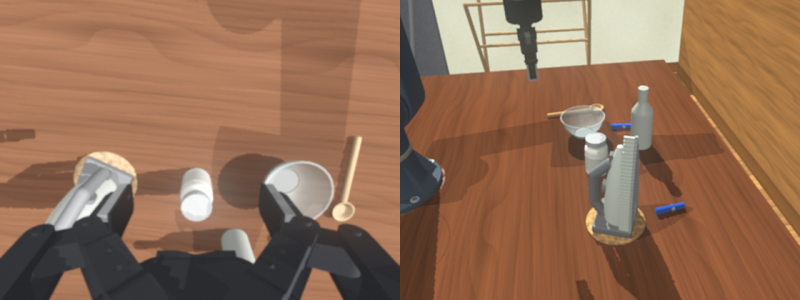

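The jar stands upright about 2 mm from the exact midpoint and in line to under 0.5 mm by the wrist and side views (the top fit is poor). The spoon lies beyond the bowl, nothing else has moved, and the arm is clear.

```bash
python3 -c "
from rig import env
print(env.finish_job())"
```

```text
the job is handed in; nothing more can be done
None
```

The job is handed in after about 23 s of robot time: the spoon lies about 61–62 mm clear of the bowl's far side with its handle end towards the robot, and the jar stands in the cleared gap within about 2 mm of midway between bowl and mat.

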